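# Swap the battery packs on the bench charger

## Robot

A 7-joint arm with a two-finger parallel gripper is mounted at the origin on a cart in front of the work surface, level with it; the furniture and walls round the work are solid. World frame = base frame: x ahead of the robot, y to its left, z up, the work surface at z = 0. Lengths are in m, angles in rad, forces in N, time in s.
With the tool pointing down it reaches from about 0.4 to 0.75 m from the base axis. Payload 19.5 kg.
Tool frame: the origin (TCP) lies between the finger pads; the fingertips stand 11 mm ahead of it and the grasp point (between the pads) lies 8 mm behind it; z points along the fingers, y is the line along which they close (so a half turn about z gives the same grasp; the last joint's range is limited). The gripper opens to 85 mm and grips with 20 to 120 N. Pads are 22 mm wide; open, the fingers measure 114 mm over their backs; the gripper's body (76 mm by 85 mm) begins 54 mm behind the grasp point. The pads swing forward as they close: fully open they stand 13 mm farther back than shut.
Start: joints at [-1.173, 0.707, -0.028, 1.485, 0.022, 0.951, -0.075], TCP at [0.245, 0.52, 0.242] pointing down, gripper open.
Joint ranges: [-2.71, 2.71], [-0.32, 2.16], [-1.57, 1.52], [0, 2.45], [-1.46, 4.6], [0, 2.02], [-2.83, 2.83]. Speed limits (rad/s): [1.89, 1.89, 2.57, 2.57, 3.01, 3.01, 3.01].

## Interface

Orientations are given as a rotation vector (axis times angle).
In Python, from station import robot gives the robot as it stands. The module is installed in compiled form; this text tells all that it offers. Calls block until the motion is done:
- robot.move_pose(position, orientation): joint-space move of the TCP to a pose.
- robot.move_straight(position, orientation=None, v=0.15): straight line of the TCP; orientation=None keeps the orientation; v is the mean speed in m/s.
- robot.goto_joints(angles): joint-space move.
- robot.set_gripper(opening, effort=None): finger opening in m; effort is the grip in N (None keeps the last); returns when the fingers have stopped.
- robot.hold(seconds).
- robot.ik(position, orientation): joint angles nearest the present ones, or None.
- robot.camera(name): name is "side" or "top" or "wrist"; returns a dict with "image" (400x640x3 uint8, blue, green, red), "z_map" (400x640 float32, m along the optical axis (not along the pixel's ray), 0 where there is no reading), "camera_matrix" (3x3 intrinsics, pixels), "k1" (the pictures are not rectified: a ray, as slopes to the right and down, at radius r is drawn at 1 + k1 r^2 times it, then the intrinsics apply), "world_from_camera" (4x4, takes a point from camera to world coordinates); the wrist camera has in their place "hand_eye" (4x4, takes a point from camera to tool coordinates, whose origin is the TCP and whose axes are the flange's). Camera axes: x right, y up, looking along -z (the intrinsics and any distortion apply to the point x, -y, -z); pixel columns grow to the right and rows downward; lengths in m; the calibration is good to about 2 mm. A picture is of the moment at which its call begins: read the wrist's pose just before it.
A pose or a line that the arm cannot do raises robot.IKError and nothing moves.
- robot.sign_off(): hands the job in; it is judged then, once.
Readings, each from a call of its own:
- robot.current_t(): time.
- robot.current_joints(): joint angles.
- robot.current_qd(): joint speeds.
- robot.current_joint_efforts(): joint torques, N m.
- robot.current_position(): TCP position.
- robot.current_tcp_rot(): TCP orientation.
- robot.current_contact_force(): force on the tool from outside, world axes, zero at the start.
- robot.current_moment(): the same for the moment, N m.
- robot.current_grip_width(): finger opening in m.
- robot.current_finger_force(): force on a finger pad.
Only numpy, scipy, OpenCV 4.12 (cv2) and the standard library are available. Lean on these libraries where they do the work, as an engineer would, in place of code of your own. Each camera call takes 0.05 s, during which the arm holds its last target. There are 200 camera calls.

## Task

Turn the charger's dial so its pointer faces the off mark (single rib), then change the packs: press the release button of each bay that holds a charged pack, slide that pack out and stand it upright in the grey tray, and slide every flat pack from the rubber mat into a bay until the catch clicks up behind it, leaving the dial at off meanwhile. When all packs are changed, turn the pointer to the charge mark (two ribs); do not disturb the mug or the grease tin.

Things in the scene. Friction and masses are not known exactly. Their poses are not given: they have to be found in the camera images.
- full_1_c (a point): Centre of a battery pack, 28 mm above its underside; x to the nose (brass terminals, goes in first), z up. Dovetail foot 90 (x) x 64 mm, narrowing at 45 degrees to 48 mm at 10 mm height; on it a block 80 x 44 mm reaching 56 mm above the underside: grip it across the 44 mm. 0.22 to 0.42 kg. Charged: at the start locked home in a bay.
- full_2_c (a point): Centre of a battery pack, 28 mm above its underside; x to the nose (brass terminals, goes in first), z up. Dovetail foot 90 (x) x 64 mm, narrowing at 45 degrees to 48 mm at 10 mm height; on it a block 80 x 44 mm reaching 56 mm above the underside: grip it across the 44 mm. 0.22 to 0.42 kg. Charged: at the start locked home in a bay.
- flat_1_c (a point): Centre of a battery pack, 28 mm above its underside; x to the nose (brass terminals, goes in first), z up. Dovetail foot 90 (x) x 64 mm, narrowing at 45 degrees to 48 mm at 10 mm height; on it a block 80 x 44 mm reaching 56 mm above the underside: grip it across the 44 mm. 0.22 to 0.42 kg. Flat: at the start on the mat, nose roughly away from the robot. May be absent, may get knocked.
- flat_2_c (a point): Centre of a battery pack, 28 mm above its underside; x to the nose (brass terminals, goes in first), z up. Dovetail foot 90 (x) x 64 mm, narrowing at 45 degrees to 48 mm at 10 mm height; on it a block 80 x 44 mm reaching 56 mm above the underside: grip it across the 44 mm. 0.22 to 0.42 kg. Flat: at the start on the mat, nose roughly away from the robot. May be absent, may get knocked.
- bay_left (a point): Home point of the left bay (next to the dial): a locked pack's centre lies here; x into the bay, z up. Slideway floor 28 mm below. A sprung pusher opposes a pack's last 20 mm with 4 to 8 N, allows 5 mm overtravel, and holds the home pack back against the tooth; when the tooth is pressed down it pushes the pack out 20 mm, where the tooth no longer catches.
- bay_right (a point): Home point of the right bay (the outer one): a locked pack's centre lies here; x into the bay, z up. Slideway floor 28 mm below. A sprung pusher opposes a pack's last 20 mm with 4 to 8 N, allows 5 mm overtravel, and holds the home pack back against the tooth; when the tooth is pressed down it pushes the pack out 20 mm, where the tooth no longer catches.
- mouth_left (a point): Entry of the left bay: a pack stood on the open apron with its centre at this point is clear of rails and tooth; from here it slides 110 mm along +x (same axes as the bay) to home. The rails' flared mouth begins 54 mm on; their lips have tops 16 mm above the floor, a 48 mm gap, 1.5 to 2 mm play; slick. Between the lips a pack cannot be lifted, only slid back out to here.
- mouth_right (a point): Entry of the right bay: a pack stood on the open apron with its centre at this point is clear of rails and tooth; from here it slides 110 mm along +x (same axes as the bay) to home. The rails' flared mouth begins 54 mm on; their lips have tops 16 mm above the floor, a 48 mm gap, 1.5 to 2 mm play; slick. Between the lips a pack cannot be lifted, only slid back out to here.
- button_left (a point): Top centre of the black release button of the left bay, 26 x 30 mm, on the charger's back block, 74 mm behind (+x) the bay's home point, 14 mm proud. Pressing it straight down 7 to 9 mm lowers the bay's tooth (2.5 rising to 6 N); hold it about half a second while the pusher moves the pack out. It springs up again.
- button_right (a point): Top centre of the black release button of the right bay, 26 x 30 mm, on the charger's back block, 74 mm behind (+x) the bay's home point, 14 mm proud. Pressing it straight down 7 to 9 mm lowers the bay's tooth (2.5 rising to 6 N); hold it about half a second while the pusher moves the pack out. It springs up again.
- catch_left (a joint): Sprung catch of the left bay (button and steel tooth in one piece), m: the tooth stands 6 mm above the slideway floor; a pack sliding in rides it down by its ramp (about 3 N) and it snaps up behind the pack's rear end when home. 0 up (also when a pack is locked home), 0.006 just clear of the pack, 0.009 fully pressed.
- catch_right (a joint): Sprung catch of the right bay (button and steel tooth in one piece), m: the tooth stands 6 mm above the slideway floor; a pack sliding in rides it down by its ramp (about 3 N) and it snaps up behind the pack's rear end when home. 0 up (also when a pack is locked home), 0.006 just clear of the pack, 0.009 fully pressed.
- dial (a joint): Dial on the charger's left end, rad: -0.6 when the pointer faces the off mark, +0.6 at the charge mark, grows anticlockwise seen from above, stops at -1.1 and 1.1; stays where it is left (0.06 N m of friction). At the start it stands at or near the charge mark.
- dial_grip (a point): On the dial's axis, half-way up its grip bar (bar 12 mm thick, 40 mm long, 22 mm high, its top 11 mm above this point, over a 48 mm disc); x points along the bar to the pointed end with the white line, z up. At dial = 0 the pointer is parallel to the bays' x. Turns with the dial.
- off_mark (a point): The single black rib beside the dial (right one seen from the robot), on top of the housing, 34 mm from the dial's axis.
- charge_mark (a point): Middle of the pair of black ribs beside the dial (left one seen from the robot), 34 mm from the dial's axis.
- charger: Grey bench charger, fixed, 255 x 340 mm, open side towards the robot: slab 16 mm high with two bays, a back block 46 mm high behind them with two release buttons, and at the left end (+y) a dial housing 40 mm high, 130 x 85 mm, centred under the dial. Origin: middle of the underside; x away from the robot, y left.
- tray: Open grey tray, fixed, outside 250 (x) x 140 (y) x 16 mm, walls 4 mm thick, floor about 4 mm thick; origin at the centre of its underside; x along its length. Room for two packs one behind the other. It stands left or right of the charger, the mat on the other side.
- mat: Black rubber mat, fixed, 260 (x) x 160 (y) x 3 mm; origin at the centre of its underside.
- mug: Orange mug, 81 mm wide, 101 mm high, a bystander; origin under its middle.
- grease_tin: Closed grease tin, 65 mm across, 32 mm high, a bystander; origin under its middle.

How it is judged:
On the way, in this order (a step that is already met when the one before it is completed fails the run):
1. the dial's pointer faces the off mark (value of joint dial between -0.73 and -0.47 rad), for 0.2 s.
2. with the dial at off, every charged pack stands in the tray and every flat pack is locked home in a bay (all of step 1 and x of full_1_c in the frame of tray between -0.09 and 0.09 m and y of full_1_c in the frame of tray between -0.05 and 0.05 m and z of full_1_c in the frame of tray between 0.024 and 0.042 m and angle between each of full_1_c, full_2_c's own z axis and vertical below 0.1 rad and x of full_2_c in the frame of tray between -0.09 and 0.09 m and y of full_2_c in the frame of tray between -0.05 and 0.05 m and z of full_2_c in the frame of tray between 0.024 and 0.042 m and ((x of flat_1_c in the frame of bay_left between -0.003 and 0.0065 m and y of flat_1_c in the frame of bay_left between -0.004 and 0.004 m and z of flat_1_c in the frame of bay_left between -0.005 and 0.005 m and value of joint catch_left below 0.002 m) or (x of flat_1_c in the frame of bay_right between -0.003 and 0.0065 m and y of flat_1_c in the frame of bay_right between -0.004 and 0.004 m and z of flat_1_c in the frame of bay_right between -0.005 and 0.005 m and value of joint catch_right below 0.002 m)) and ((x of flat_2_c in the frame of bay_left between -0.003 and 0.0065 m and y of flat_2_c in the frame of bay_left between -0.004 and 0.004 m and z of flat_2_c in the frame of bay_left between -0.005 and 0.005 m and value of joint catch_left below 0.002 m) or (x of flat_2_c in the frame of bay_right between -0.003 and 0.0065 m and y of flat_2_c in the frame of bay_right between -0.004 and 0.004 m and z of flat_2_c in the frame of bay_right between -0.005 and 0.005 m and value of joint catch_right below 0.002 m))), for 0.2 s.
3. the dial's pointer faces the charge mark (value of joint dial between 0.47 and 0.73 rad), for 0.2 s.
At the end, for the whole second after the job is handed in: The dial's pointer faces the charge mark within 0.13 rad, every flat pack is locked home in a bay (within about 3 mm of the home point, catch up), every charged pack stands upright on the floor of the tray, and all is at rest (all of step 3 and x of full_1_c in the frame of tray between -0.09 and 0.09 m and y of full_1_c in the frame of tray between -0.05 and 0.05 m and z of full_1_c in the frame of tray between 0.024 and 0.042 m and angle between each of full_1_c, full_2_c's own z axis and vertical below 0.1 rad and x of full_2_c in the frame of tray between -0.09 and 0.09 m and y of full_2_c in the frame of tray between -0.05 and 0.05 m and z of full_2_c in the frame of tray between 0.024 and 0.042 m and ((x of flat_1_c in the frame of bay_left between -0.003 and 0.0065 m and y of flat_1_c in the frame of bay_left between -0.004 and 0.004 m and z of flat_1_c in the frame of bay_left between -0.005 and 0.005 m and value of joint catch_left below 0.002 m) or (x of flat_1_c in the frame of bay_right between -0.003 and 0.0065 m and y of flat_1_c in the frame of bay_right between -0.004 and 0.004 m and z of flat_1_c in the frame of bay_right between -0.005 and 0.005 m and value of joint catch_right below 0.002 m)) and ((x of flat_2_c in the frame of bay_left between -0.003 and 0.0065 m and y of flat_2_c in the frame of bay_left between -0.004 and 0.004 m and z of flat_2_c in the frame of bay_left between -0.005 and 0.005 m and value of joint catch_left below 0.002 m) or (x of flat_2_c in the frame of bay_right between -0.003 and 0.0065 m and y of flat_2_c in the frame of bay_right between -0.004 and 0.004 m and z of flat_2_c in the frame of bay_right between -0.005 and 0.005 m and value of joint catch_right below 0.002 m)) and linear speed of each of full_1, full_2, flat_1, flat_2 below 0.02 m/s); the robot touches nothing.
It fails at once if the mug is knocked or moved more than 3 cm (distance of mug from where it was at the start of the episode above 0.03 m).
It fails at once if the grease tin is knocked or moved more than 3 cm (distance of grease_tin from where it was at the start of the episode above 0.03 m).
Of flat_1, flat_2 only 1 to 2 are there at a start; the rules pass over those that are not, and their reading is None.
At some moment in a run one of flat_1, flat_2 may be knocked a few centimetres aside while the robot is not near it.
Once in a run the grip may slacken for a moment while it holds something.
It also fails if it takes over 208 s, if anything falls off the work surface, if the arm or the gripper's body presses on something with over 40 N, if the wrist force passes 120 N, or if a joint passes its speed limit or range.

## Working session

There is one attempt and no reset: what is moved stays moved. The work goes in short steps, each a Python script; the robot and the scene stay as the last script left them, time stands still between calls to the robot, and variables do not carry over. Pictures are saved under pics/ and viewed, at most 14 in all, crops included, and the job is handed in when it is done.

```bash
mkdir -p pics; cat > h.py <<'E'
import numpy as np, cv2
from scipy.spatial.transform import Rotation as R
from station import robot
def shot(name):
    if name=="wrist":
        p=np.array(robot.current_position()); r=R.from_rotvec(robot.current_tcp_rot()).as_matrix()
    c=robot.camera(name)
    if name=="wrist":
        T=np.eye(4);T[:3,:3]=r;T[:3,3]=p; c["W"]=T@np.array(c["hand_eye"])
    else: c["W"]=np.array(c["world_from_camera"])
    return c
def ray(c,uv):
    K=np.array(c["camera_matrix"]); uv=np.atleast_2d(np.float64(uv))
    d=np.c_[(uv[:,0]-K[0,2])/K[0,0],(uv[:,1]-K[1,2])/K[1,1]]
    s=d.copy()
    for _ in range(20): s=d/(1+c["k1"]*(s**2).sum(1,keepdims=True))
    return np.c_[s[:,0],-s[:,1],-np.ones(len(s))]
def plane(c,uv,z):
    D=ray(c,uv)@c["W"][:3,:3].T; o=c["W"][:3,3]
    return o+D*((z-o[2])/D[:,2])[:,None]
def cloud(c):
    v,u=np.mgrid[0:400,0:640]; D=ray(c,np.c_[u.ravel(),v.ravel()])
    P=D*c["z_map"].reshape(-1,1); P=P@c["W"][:3,:3].T+c["W"][:3,3]
    P=P.reshape(400,640,3); P[c["z_map"]<=0]=np.nan
    return P
E
python3 - <<'E'
from h import *
import pickle
for n in("top","side"):
    c=shot(n); cv2.imwrite(f"pics/{n}0.png",c["image"]); pickle.dump(c,open(n+"0.pkl","wb"))
    print(n,c["W"].round(3).tolist(),c["k1"],np.array(c["camera_matrix"]).round(1).tolist())
print(robot.current_tcp_rot(),robot.current_t())
E
```

```text
top [[-0.01, 0.983, -0.183, 0.345], [-1.0, -0.006, 0.023, 0.023], [0.021, 0.183, 0.983, 1.244], [0.0, 0.0, 0.0, 1.0]] -0.09862641029305114 [[473.5, 0.0, 320.6], [0.0, 473.5, 198.5], [0.0, 0.0, 1.0]]
side [[0.869, 0.184, -0.46, 0.084], [-0.495, 0.367, -0.788, -0.821], [0.024, 0.912, 0.409, 0.483], [0.0, 0.0, 0.0, 1.0]] -0.0077995325230403026 [[375.0, 0.0, 317.5], [0.0, 375.0, 206.4], [0.0, 0.0, 1.0]]
[-6.85246531e-01 -3.06576251e+00  1.35002071e-03] 0.1
```

View pics/top0.png

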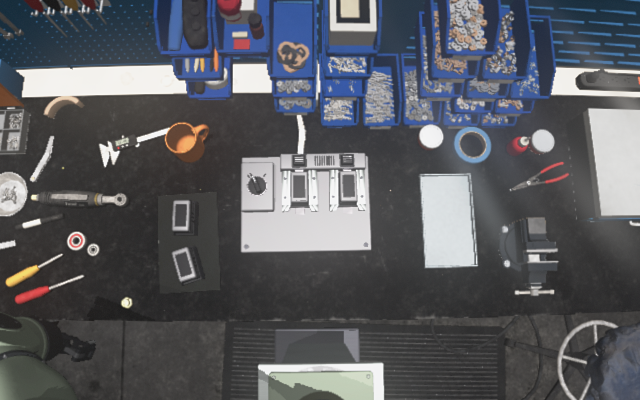

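View pics/side0.png

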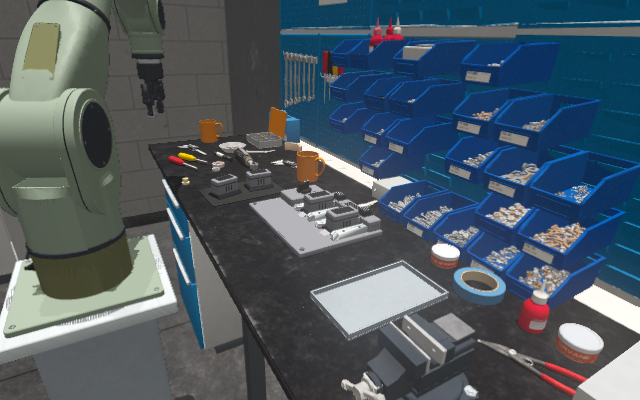

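Top view: the charger spans (241–370, 153–251), with the dial at (257,185) and full packs at (299,187) and (348,187). The flat packs are at (181,216) and (185,265), the tray is around (448,220), the mug at (186,141) and a tin at (431,136). Next I'll take numbers from the depth map and an enlarged crop.

```bash
python3 - <<'E'
from h import *
import pickle
c=pickle.load(open("top0.pkl","rb")); P=cloud(c)
im=c["image"][140:275,150:380]; cv2.imwrite("pics/crop1.png",cv2.resize(im,None,fx=3.4,fy=3.4,interpolation=cv2.INTER_CUBIC))
for n,(u,v) in dict(tray=(448,220),mat=(205,240),table=(225,230),slab=(300,235),house=(248,167),p1=(299,187),p2=(348,187),f1=(181,216),f2=(185,265),dial=(257,185),bl=(299,159),br=(348,158),tin=(431,136),mug=(180,140)).items(): print(n,P[v,u].round(3))
def rect(m,name,z):
    m=cv2.morphologyEx(m.astype(np.uint8),cv2.MORPH_OPEN,np.ones((3,3)))
    n,l,s,ct=cv2.connectedComponentsWithStats(m)
    for i in range(1,n):
        if s[i,4]<60: continue
        uv=np.argwhere(l==i)[:,::-1]; h=cv2.convexHull(uv.astype(np.int32)).reshape(-1,2)
        q=plane(c,h,z)[:,:2]
        print(name,s[i].tolist(),[np.round(t,3) for t in cv2.minAreaRect((q*1000).astype(np.float32))])
Z=P[...,2]; v,u=np.mgrid[0:400,0:640]
roi=(u>150)&(u<235)&(v>190)&(v<295)
rect(roi&(Z>.045)&(Z<.08),"flat",.059)
roi=(u>275)&(u<372)&(v>163)&(v<215)
rect(roi&(Z>.058)&(Z<.1),"full",.072)
roi=(u>238)&(u<275)&(v>150)&(v<215)
rect(roi&(Z>.03)&(Z<.07),"house",.04)
rect(roi&(Z>.052),"dial",.07)
roi=(u>410)&(u<490)&(v>165)&(v<275)
g=cv2.cvtColor(c["image"],cv2.COLOR_BGR2GRAY)
rect(roi&(g>90),"tray",.012)
roi=(u>235)&(u<376)&(v>145)&(v<258)
rect(roi&(g>100)&(Z<.022),"slab",.016)
rect(roi&(Z>.01),"charger",.016)
E
```

```text
tray [ 0.515 -0.346  0.005]
mat [0.467 0.299 0.003]
table [ 0.494  0.248 -0.002]
slab [0.478 0.049 0.015]
house [0.653 0.184 0.046]
p1 [0.594 0.05  0.07 ]
p2 [ 0.592 -0.074  0.074]
f1 [0.522 0.349 0.062]
f2 [0.399 0.336 0.057]
dial [0.599 0.156 0.072]
bl [0.67  0.05  0.059]
br [ 0.672 -0.076  0.061]
tin [ 0.741 -0.306  0.03 ]
mug [0.739 0.376 0.012]
flat [173, 200, 18, 32, 543] [array([524.38 , 349.256]), array([44.354, 79.484]), np.float64(89.797)]
flat [172, 248, 25, 34, 573] [array([402.14 , 337.704]), array([81.007, 45.659]), np.float64(18.343)]
full [339, 171, 18, 32, 554] [array([594.137, -72.641]), array([43.4 , 80.76]), np.float64(89.0)]
full [290, 172, 18, 31, 526] [array([593.497,  51.654]), array([43.178, 77.532]), np.float64(89.73)]
house [241, 162, 33, 50, 1549] [array([602.939, 160.532]), array([130.7 ,  83.97]), np.float64(0.504)]
dial [252, 177, 9, 16, 82] [array([601.157, 159.887]), array([43.035, 13.113]), np.float64(22.047)]
tray [419, 166, 71, 102, 5697] [array([ 525.841, -366.306]), array([272.53 , 189.171]), np.float64(0.442)]
slab [241, 157, 131, 96, 6518] [array([562.524,  34.92 ]), array([254.181, 338.208]), np.float64(0.515)]
charger [240, 153, 132, 100, 12414] [array([566.449,  36.147]), array([262.911, 339.917]), np.float64(0.63)]
```

View pics/crop1.png

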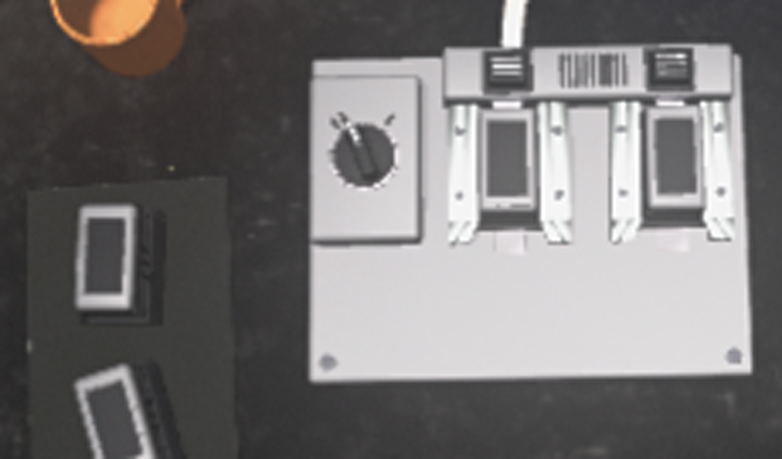

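Pack tops at z=0.072 and sizes of 80 x 44 mm match the given dimensions, and the bays are 124 mm apart with a yaw near 0.4°. The dial is at (0.601, 0.160), standing at charge. I'll go above it for a close look.

```bash
cat >> h.py <<'E'
def down(psi):
    return (R.from_euler('z',psi)*R.from_euler('y',np.pi)).as_rotvec()
def go(x,y,z,psi=0,straight=None):
    o=down(psi)
    if straight: robot.move_straight([x,y,z],o,v=straight)
    else: robot.move_pose([x,y,z],o)
def comps(c,m,z,amin=60,open_=3,name=""):
    m=cv2.morphologyEx(m.astype(np.uint8),cv2.MORPH_OPEN,np.ones((open_,open_)))
    n,l,s,ct=cv2.connectedComponentsWithStats(m); out=[]
    for i in range(1,n):
        if s[i,4]<amin: continue
        h=cv2.convexHull(np.argwhere(l==i)[:,::-1].astype(np.int32)).reshape(-1,2)
        q=plane(c,h,z)[:,:2]; (cx,cy),(w,hh),a=cv2.minAreaRect((q*1000).astype(np.float32))
        if hh>w: w,hh,a=hh,w,a+90
        a=(a+90)%180-90
        out.append((cx/1000,cy/1000,w,hh,a,int(s[i,4])))
        print(name,np.round(out[-1],3).tolist(),s[i,:4].tolist())
    return out
E
python3 - <<'E'
from h import *
import pickle
c=pickle.load(open("top0.pkl","rb"))
hsv=cv2.cvtColor(c["image"],cv2.COLOR_BGR2HSV); print(hsv[220,448],hsv[190,490])
v,u=np.mgrid[0:400,0:640]; g=cv2.cvtColor(c["image"],cv2.COLOR_BGR2GRAY)
comps(c,(u>410)&(u<490)&(v>165)&(v<275)&(g>150),.008,open_=5,name="tray")
print(plane(c,[[420,175],[470,173],[478,267],[426,269]],.016).round(3).tolist())
for psi in(.6,-.6,0): 
    q=robot.ik([.601,.16,.2],down(psi)); print(psi,None if q is None else np.round(q,2))
go(.601,.16,.22,.6); print(robot.current_t())
robot.set_gripper(.045,40)
go(.56,.16,.25,.6)
c=shot("wrist"); cv2.imwrite("pics/w1.png",c["image"]); pickle.dump(c,open("w1.pkl","wb"))
print(robot.current_t(),c["W"].round(3).tolist())
P=cloud(c);Z=P[...,2]; print("z hist",np.nanpercentile(Z,[5,50,90]))
X,Y=P[...,0],P[...,1]; near=np.hypot(X-.601,Y-.16)<.05
comps(c,near&(Z>.06),.072,name="bar"); comps(c,near&(Z>.03)&(Z<.045),.04,name="house")
zz=Z[near]; print(np.histogram(zz[np.isfinite(zz)],bins=np.arange(.03,.085,.004)))
comps(c,(Z>.064)&(Z<.08)&(Y<.11),.072,amin=300,name="full")
E
```

```text
[103   8 227] [108  15  85]
tray [0.513, -0.342, 245.732, 134.679, 0.751, 4472.0] [420, 176, 54, 92]
[[0.636, -0.273, 0.016], [0.642, -0.411, 0.016], [0.389, -0.416, 0.016], [0.386, -0.277, 0.016]]
0.6 [-0.13  0.85 -0.41  1.35  0.36  1.02  1.57]
-0.6 [-0.28  0.83 -0.07  1.35  0.06  0.96  0.61]
0 [-0.2   0.83 -0.24  1.35  0.21  0.98  1.09]
1.9417
2.7833 [[-0.566, -0.796, -0.215, 0.505], [0.825, -0.547, -0.145, 0.123], [-0.002, -0.259, 0.966, 0.383], [0.0, 0.0, 0.0, 1.0]]
z hist [-0.00128775  0.01593863  0.31747755]
bar [0.602, 0.16, 46.892, 11.817, 22.889, 443.0] [287, 198, 17, 43]
bar [0.798, 0.132, 316.59, 80.639, -17.298, 9072.0] [83, 241, 188, 159]
bar [0.765, 0.256, 86.751, 61.634, 34.583, 2167.0] [259, 339, 54, 61]
bar [0.863, 0.179, 47.41, 22.607, -15.093, 323.0] [171, 379, 28, 21]
house [0.601, 0.16, 99.775, 83.744, 0.502, 3929.0] [254, 167, 87, 84]
(array([   2,   86, 3767,  102,  845,  104,   10,   11,   10,  119,  315,
          1,    0]), array([0.03 , 0.034, 0.038, 0.042, 0.046, 0.05 , 0.054, 0.058, 0.062,
       0.066, 0.07 , 0.074, 0.078, 0.082]))
full [0.594, -0.071, 79.679, 46.956, 0.651, 4472.0] [54, 28, 76, 98]
full [0.593, 0.052, 79.485, 43.932, 0.508, 3568.0] [171, 108, 74, 88]
```

View pics/w1.png

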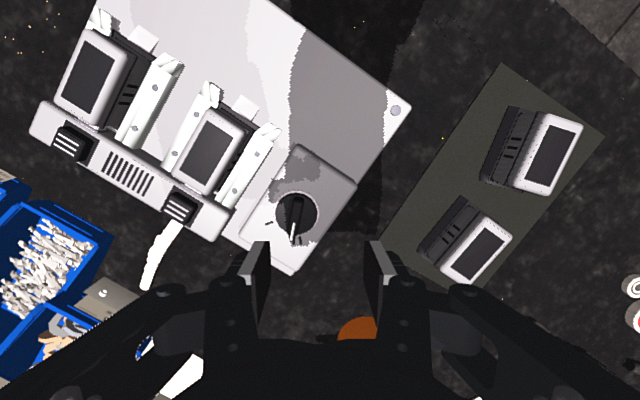

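The wrist view confirms the dial at (601,160) mm. The bar is at about 23° with its top at 0.072, and the bays have a yaw of 0.5°. Turning it to off.

```bash
cat >> h.py <<'E'
YAW=.009; ex=np.array([np.cos(YAW),np.sin(YAW)])
HOME=dict(L=np.array([.5933,.0518]),R=np.array([.594,-.0722]))
def stat(s=""): print(s,"t%.1f"%robot.current_t(),"p",np.round(robot.current_position(),4),"F",np.round(robot.current_contact_force(),1),"w%.4f"%robot.current_grip_width(),"ff%.0f"%robot.current_finger_force())
def dial_turn(a0,a1):
    x,y=.6015,.160
    robot.set_gripper(.045,40)
    go(x,y,.12,a0); go(x,y,.064,a0,.1); robot.set_gripper(0,30); stat("gripped")
    n=int(np.ceil(abs(a1-a0)/.3))
    for a in np.linspace(a0,a1,n+1)[1:]: go(x,y,.064,a,.1); 
    stat("turned"); robot.set_gripper(.045); go(x,y,.14,a1,.15)
def dial_look():
    c=shot("wrist");P=cloud(c);near=np.hypot(P[...,0]-.6015,P[...,1]-.16)<.035
    return comps(c,near&(P[...,2]>.062),.072,name="bar")
E
python3 - <<'E'
from h import *
dial_turn(.42,-.6+YAW)
go(.56,.16,.25,-.6); dial_look(); stat()
c=shot("top"); cv2.imwrite("pics/t1.png",cv2.resize(c["image"][140:275,150:380],None,fx=3.4,fy=3.4))
E
```

```text
gripped t4.7 p [0.6016 0.1603 0.0646] F [-2.6  1.1  5.7] w0.0111 ff33
turned t6.3 p [0.6017 0.1627 0.0647] F [-0.1 12.4  2.3] w0.0112 ff33
bar [0.603, 0.161, 45.638, 11.465, -33.416, 461.0] [336, 198, 12, 43]
bar [0.695, 0.142, 75.684, 13.417, -17.849, 462.0] [363, 265, 19, 60]
bar [0.838, 0.178, 123.428, 19.678, 8.914, 950.0] [430, 335, 61, 65]
 t8.0 p [0.5598 0.1599 0.249 ] F [-0.9  0.3 -0.1] w0.0450 ff0
```

Dial at −0.58, off. Next, press both buttons.

```bash
python3 - <<'E'
from h import *
robot.set_gripper(0,30)
for k in "LR":
    b=HOME[k]+.074*ex
    go(*b,.12,YAW); go(*b,.075,YAW,.15)
    z=.075
    while z>.061:
        z-=.002; go(*b,z,YAW,.05)
        if z<.072: stat(f"{k} z{z:.3f}")
        if robot.current_contact_force()[2]>14: break
    robot.hold(.6); go(*b,.12,YAW,.2)
go(.50,0,.3,YAW); c=shot("wrist"); cv2.imwrite("pics/w2.png",c["image"])
P=cloud(c);X,Y,Z=np.moveaxis(P,2,0)
comps(c,(Z>.064)&(Z<.08)&(X<.68)&(Y<.11)&(Y>-.13),.072,amin=300,name="full"); stat()
E
```

```text
L z0.071 t10.3 p [0.6675 0.0525 0.0712] F [ 1.5 -0.   1.8] w-0.0000 ff1
L z0.069 t10.6 p [0.6675 0.0525 0.0692] F [ 0.5 -0.4  3.1] w-0.0001 ff1
L z0.067 t10.8 p [0.6675 0.0525 0.0671] F [2.5 0.1 3.2] w0.0001 ff2
L z0.065 t11.1 p [0.6675 0.0525 0.0651] F [2.6 0.9 4.3] w-0.0001 ff2
L z0.063 t11.3 p [0.6675 0.0525 0.0631] F [1.9 0.8 5.5] w-0.0001 ff3
L z0.061 t11.6 p [0.6676 0.0525 0.0618] F [-0.2 -1.1 14.6] w0.0003 ff6
R z0.071 t14.1 p [ 0.668  -0.0716  0.071 ] F [0.1 0.7 0.5] w-0.0002 ff0
R z0.069 t14.4 p [ 0.6681 -0.0715  0.0691] F [1.1 0.4 2.3] w0.0001 ff1
R z0.067 t14.6 p [ 0.6682 -0.0716  0.0671] F [1.7 0.6 3.9] w0.0002 ff2
R z0.065 t14.9 p [ 0.6682 -0.0715  0.0651] F [ 2.7 -0.   3.8] w0.0002 ff2
R z0.063 t15.1 p [ 0.6682 -0.0715  0.0632] F [ 2.7 -0.7  4.7] w0.0002 ff3
R z0.061 t15.4 p [ 0.6683 -0.0715  0.0618] F [-0.6  0.2 12.4] w0.0000 ff6
full [0.558, -0.074, 78.666, 44.596, 0.547, 2286.0] [236, 193, 39, 63]
full [0.562, 0.049, 79.154, 44.171, 0.553, 2201.0] [340, 197, 38, 63]
 t17.5 p [ 5.005e-01 -4.000e-04  2.988e-01] F [0.1 0.3 0.1] w0.0001 ff0
```

View pics/w2.png

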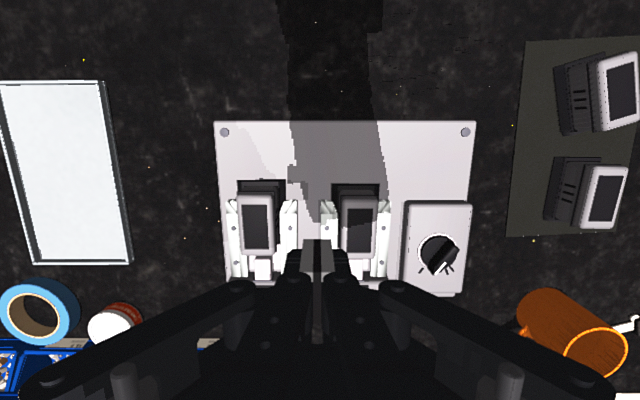

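Both packs have been pushed out, at x≈0.56 (pixels 255,225 and 359,225). Extract the right one, then the left.

```bash
cat >> h.py <<'E'
def grasp(x,y,z,psi):
    robot.set_gripper(.062,70); go(x,y,z+.06,psi); go(x,y,z,psi,.15); robot.set_gripper(.03,70); stat("grasp")
E
cat > out.py <<'E'
from h import *
def out(k,pk,slot):
    x,y=pk; grasp(x,y,.047,YAW)
    d=x-(HOME[k][0]-.112); p=np.array(pk)-d*ex
    go(*p,.047,YAW,.12); stat("slid"); go(*p,.11,YAW,.15); stat("lifted")
    if robot.current_grip_width()<.04: return False
    go(*slot,.11,YAW+.008); stat("over")
    if robot.current_grip_width()<.04: return False
    go(*slot,.05,YAW+.008,.15); z=.05
    while z>.034 and robot.current_contact_force()[2]<3: z-=.002; go(*slot,z,YAW+.008,.05)
    stat("down"); robot.set_gripper(.062); go(*slot,.12,YAW+.008,.2); return True
def tray_look():
    go(.5,-.27,.3,YAW); c=shot("wrist"); P=cloud(c);X,Y,Z=np.moveaxis(P,2,0)
    comps(c,(Z>.045)&(Z<.08)&(X<.68)&(Y<-.22)&(Y>-.45),.06,amin=300,name="tray packs"); return c,P
E
python3 - <<'E'
from out import *
print(out("R",(.558,-.0732),(.568,-.344)))
c,P=tray_look(); stat()
cv2.imwrite("pics/w3.png",c["image"])
E
```

```text
grasp t19.8 p [ 0.5586 -0.0732  0.0483] F [-2.   0.6  9.4] w0.0433 ff69
slid t20.6 p [ 0.482  -0.074   0.0482] F [-6.5 -0.6 17.8] w0.0434 ff72
lifted t21.1 p [ 0.482  -0.074   0.1097] F [-1.2 -0.4 -3.4] w0.0430 ff71
over t22.2 p [ 0.5682 -0.3424  0.1094] F [-0.   0.4 -2.5] w0.0434 ff71
down t24.5 p [ 0.5682 -0.3442  0.0365] F [-2.4  0.5  6.3] w0.0435 ff72
True
tray packs [0.564, -0.344, 81.647, 45.541, 0.949, 2146.0] [239, 195, 39, 63]
 t26.3 p [ 0.5    -0.2705  0.2981] F [ 0.3 -0.2 -0. ] w0.0624 ff0
```

View pics/w3.png

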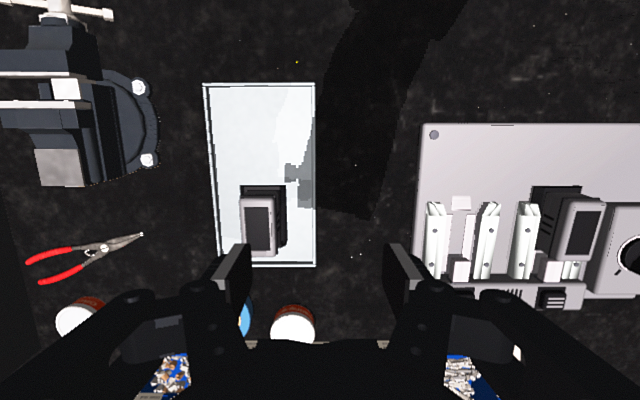

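The right pack stands in the tray at pixel (262,222), upright. Now the left pack, then a look at the mat.

```bash
cat >> out.py <<'E'
def mat_look():
    go(.47,.26,.3,YAW); c=shot("wrist"); P=cloud(c);X,Y,Z=np.moveaxis(P,2,0)
    comps(c,(Z>.047)&(Z<.075)&(X<.64)&(Y>.22)&(Y<.46),.059,amin=300,name="flats"); return c,P
E
python3 - <<'E'
from out import *
print(out("L",(.5615,.0505),(.458,-.345)))
c,P=tray_look()
c,P=mat_look(); stat()
cv2.imwrite("pics/w4.png",c["image"])
E
```

```text
grasp t28.8 p [0.5621 0.0504 0.0482] F [-1.9  0.3  7.4] w0.0431 ff70
slid t29.6 p [0.4809 0.0499 0.0481] F [-7.5  0.3 18.3] w0.0433 ff72
lifted t30.1 p [0.4811 0.0496 0.1096] F [-0.1  0.5 -4. ] w0.0431 ff72
over t31.6 p [ 0.4588 -0.3435  0.1099] F [ 0.4  0.2 -3.6] w0.0431 ff72
down t33.9 p [ 0.4581 -0.3451  0.0363] F [-1.4  0.6  3.9] w0.0432 ff72
True
tray packs [0.457, -0.344, 78.78, 45.585, 1.07, 2707.0] [233, 104, 43, 70]
tray packs [0.564, -0.343, 81.653, 45.544, 0.81, 2153.0] [239, 195, 39, 63]
flats [0.402, 0.338, 78.871, 44.656, 17.867, 2751.0] [361, 77, 52, 78]
flats [0.523, 0.349, 79.85, 44.685, -0.187, 2096.0] [371, 187, 40, 62]
 t37.6 p [0.4705 0.2591 0.2999] F [0.2 0.  0.1] w0.0619 ff0
```

View pics/w4.png

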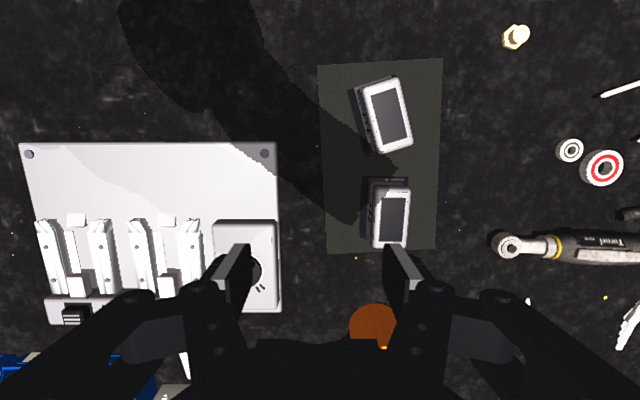

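Both charged packs stand in the tray. The flats are unmoved at pixels (388,113) and (391,218). Insert the first flat into the right bay.

```bash
cat > ins.py <<'E'
from out import *
def ins(k,pk,psi):
    x,y=pk; grasp(x,y,.037,psi); go(x,y,.15,psi,.2); stat("lifted")
    if robot.current_grip_width()<.04: return False
    m=HOME[k]-.112*ex
    go(*m,.15,YAW); stat("over")
    if robot.current_grip_width()<.04: return False
    go(*m,.062,YAW,.15); z=.062
    while z>.045 and robot.current_contact_force()[2]<3: z-=.0015; go(*m,z,YAW,.05)
    stat("down"); z+=.0005
    for d in (.05,.07,.085,.1,.109,.113,.1155):
        if robot.current_grip_width()<.04: print("slack"); robot.set_gripper(.03,70)
        go(*(m+d*ex),z,YAW,.06); stat(f"d{d}")
        f=robot.current_contact_force()
        if np.hypot(f[0],f[1])>32: print("jam?"); break
    robot.hold(.2); robot.set_gripper(.062); go(*robot.current_position()[:2],.13,YAW,.2); return True
def bay_look():
    go(.50,0,.3,YAW); c=shot("wrist"); P=cloud(c);X,Y,Z=np.moveaxis(P,2,0)
    comps(c,(Z>.062)&(Z<.08)&(X<.68)&(Y<.11)&(Y>-.13),.072,amin=300,name="in bay")
    for k in "LR":
        b=HOME[k]+.074*ex; n=np.hypot(X-b[0],Y-b[1])<.009; print(k,"button z",np.nanmedian(Z[n]).round(4))
    return c,P
E
python3 - <<'E'
from ins import *
print(ins("R",(.523,.349),-.003))
c,P=bay_look(); stat(); cv2.imwrite("pics/w5.png",c["image"])
E
```

```text
grasp t39.6 p [0.5236 0.3497 0.0388] F [-2.4 -0.6 11.9] w0.0429 ff73
lifted t40.3 p [0.5228 0.3485 0.1491] F [-1.1 -0.  -3.3] w0.0429 ff71
over t41.9 p [ 0.4825 -0.0722  0.15  ] F [ 0.2  0.3 -2.9] w0.0430 ff71
down t44.4 p [ 0.4821 -0.0732  0.0518] F [-2.5 -0.7  7.5] w0.0432 ff72
d0.05 t45.4 p [ 0.5321 -0.0727  0.0521] F [ 1.6 -0.   2. ] w0.0430 ff72
d0.07 t45.9 p [ 0.552  -0.0725  0.052 ] F [1.4 0.1 2.3] w0.0430 ff72
d0.085 t46.2 p [ 0.5669 -0.0724  0.052 ] F [2.  0.8 1.9] w0.0429 ff72
d0.1 t46.6 p [ 0.5815 -0.0724  0.0519] F [-2.1  0.6  4.1] w0.0430 ff72
d0.109 t47.0 p [ 0.5905 -0.0724  0.052 ] F [-3.9 -0.6  4.7] w0.0433 ff72
d0.113 t47.2 p [ 0.594  -0.0724  0.052 ] F [-6.7 -0.4  9. ] w0.0431 ff73
d0.1155 t47.5 p [ 0.5963 -0.0723  0.0519] F [-9.7 -0.6  7.4] w0.0433 ff73
True
in bay [0.593, -0.072, 79.746, 43.995, 0.541, 1785.0] [240, 221, 38, 61]
L button z 0.0607
R button z 0.0604
 t49.4 p [ 0.5003 -0.0008  0.2985] F [-0.6 -0.5 -0.8] w0.0623 ff0
```

View pics/w5.png

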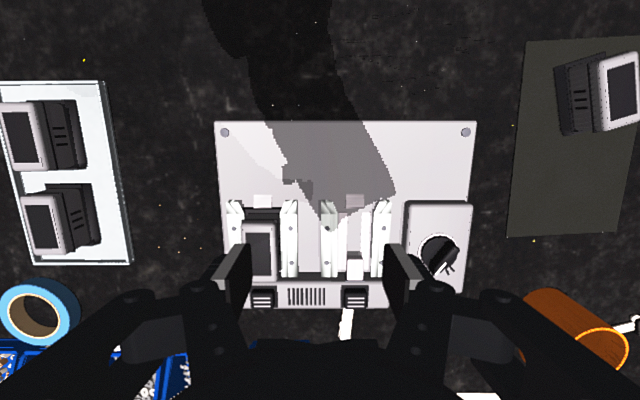

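The first flat is home in the right bay (x 0.593, button up, pixel 259,250). Now the second one, after a fresh look at it.

```bash
python3 - <<'E'
from ins import *
go(.42,.26,.3,YAW); c=shot("wrist"); X,Y,Z=np.moveaxis(cloud(c),2,0)
r=comps(c,(Z>.047)&(Z<.075)&(X<.64)&(Y>.2)&(Y<.48),.059,amin=300,name="flats")
if len(r)==1 and abs(r[0][2]-80)<4 and abs(r[0][3]-44)<4:
    print(ins("L",r[0][:2],np.deg2rad(r[0][4])))
    c,P=bay_look(); tray_look()
stat(); cv2.imwrite("pics/w6.png",c["image"])
E
```

```text
flats [0.401, 0.338, 79.587, 44.398, 17.863, 2485.0] [360, 123, 50, 72]
grasp t52.5 p [0.4012 0.3385 0.0385] F [-3.1 -0.5 15.3] w0.0433 ff72
lifted t53.2 p [0.4006 0.3374 0.1493] F [ 0.5 -0.7 -3. ] w0.0431 ff71
over t54.4 p [0.4812 0.0522 0.1499] F [-0.4  0.3 -2.3] w0.0431 ff71
down t57.1 p [0.4814 0.0508 0.0514] F [-10.1  -3.9  43.5] w0.0433 ff77
d0.05 t58.1 p [0.5314 0.0516 0.0515] F [-7.1 -0.4 25.3] w0.0430 ff75
d0.07 t58.5 p [0.5523 0.0518 0.0515] F [ 1.7 -0.8 18.4] w0.0433 ff74
d0.085 t59.0 p [0.5675 0.0519 0.0515] F [ 1.3  0.  15.5] w0.0430 ff74
d0.1 t59.4 p [0.5816 0.0521 0.0515] F [-5.5  0.1 21. ] w0.0430 ff74
d0.109 t59.6 p [0.5901 0.0521 0.0515] F [-9.3 -1.1 24. ] w0.0431 ff75
d0.113 t59.9 p [0.5935 0.0522 0.0515] F [-14.7  -0.7  27.9] w0.0429 ff75
d0.1155 t60.1 p [0.5958 0.0523 0.0515] F [-17.1  -0.8  28.6] w0.0430 ff75
True
in bay [0.593, -0.072, 79.96, 43.894, 0.947, 1775.0] [239, 221, 38, 61]
in bay [0.592, 0.05, 79.768, 43.784, 0.657, 2149.0] [340, 221, 37, 61]
L button z 0.0605
R button z 0.0609
tray packs [0.457, -0.344, 78.659, 45.65, 0.921, 2697.0] [231, 103, 43, 70]
tray packs [0.564, -0.343, 80.287, 45.569, 0.706, 2118.0] [237, 194, 39, 62]
 t63.2 p [ 0.5007 -0.2682  0.3001] F [ 0.2  0.5 -0.4] w0.0617 ff0
```

View pics/w6.png

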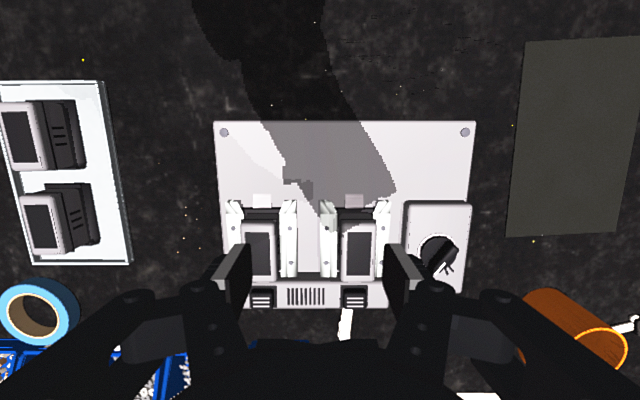

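Both flats are home, with the buttons up and the mat empty. Turn the dial to charge.

```bash
python3 - <<'E'
from ins import *
dial_turn(-.59,.6+YAW)
go(.56,.16,.25,.6); dial_look(); bay_look(); stat()
E
```

```text
gripped t66.3 p [0.6028 0.1618 0.065 ] F [6.6 9.  0.4] w0.0116 ff36
turned t68.2 p [0.603  0.1607 0.065 ] F [7.8 4.  1.7] w0.0109 ff36
bar [0.602, 0.16, 45.653, 11.514, 33.621, 458.0] [289, 199, 12, 43]
bar [0.696, 0.176, 75.602, 12.824, 17.909, 425.0] [252, 265, 19, 60]
bar [0.84, 0.142, 114.039, 15.647, -8.259, 631.0] [147, 340, 56, 60]
in bay [0.593, -0.072, 79.94, 44.161, 0.612, 1071.0] [239, 221, 38, 61]
in bay [0.592, 0.05, 79.914, 43.668, 0.605, 1659.0] [340, 221, 37, 61]
L button z 0.0604
R button z 0.0609
 t70.6 p [0.5002 0.0006 0.2994] F [-0.1  0.3  0.2] w0.0448 ff0
```

```bash
python3 -c "
from h import *
robot.hold(.5); print(robot.sign_off())"
```

```text
the job is handed in; nothing more can be done
None
```

The job is handed in at about 71 s: both charged packs stand upright in the tray, both flat packs are locked home in the bays, and the dial is back at the charge mark (measured about 0.58 rad). The mug and the grease tin were never approached. The sign-off call did not report a verdict.

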